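Tip the sample tubes from the tilt tray into the catch bin

ROBOT

A 7-joint arm with a two-finger parallel gripper is mounted at the origin on the work surface. World frame = base frame: x ahead of the robot, y to its left, z up, the work surface at z = 0. Lengths are in m, angles in rad, forces in N, time in s.
With the tool pointing down it reaches from about 0.4 to 0.9 m from the base axis. Payload 5.5 kg.
Tool frame: the origin (TCP) lies midway between the tips of the shut fingers; the grasp point (between the pads) lies 19 mm behind it (manip.grip_depth is the distance from the TCP to the grasp point, in m); z points along the fingers, x is the direction in which the jaws open and shut, and the axes are right-handed (so a half turn about z gives the same grasp; the last joint's range is limited). The gripper opens to 92 mm and grips with 3 to 60 N. Pads are 19 mm wide; open, the fingers measure 130 mm over their backs; the gripper's body (75 mm by 190 mm) begins 47 mm behind the grasp point.
Start: joints at [-0.952, 0.501, -0.427, 1.55, 0.221, 1.138, -0.21], TCP at [0.226, 0.609, 0.227] pointing down, gripper open.
Joint ranges: [-2.88, 2.88], [-0.31, 2.03], [-1.54, 1.56], [0.2, 2.42], [-1.41, 4.55], [0.19, 2.02], [-2.57, 2.57]. Speed limits (rad/s): [2.57, 2.57, 3.14, 3.14, 3.14, 3.14, 3.14].

INTERFACE

Orientations are given as a unit quaternion [x, y, z, w].
In Python, from bench import manip, effector, viewer gives the robot as it stands. Calls block until the motion is done:
- manip.move_pose(position, orientation): joint-space move of the TCP to a pose.
- manip.servo_line(position, ori=None, vel=0.15): straight line of the TCP; ori=None keeps the orientation; vel is the mean speed in m/s.
- manip.movej(angles): joint-space move.
- effector.open_jaws() and effector.close(f_grip=None): open the fingers fully, or close them until they stop; f_grip is the grip in N (None keeps the last).
- manip.sleep(seconds).
- manip.solve_ik(position, orientation): joint angles nearest the present ones, or None.
- viewer.get_image(name): name is "scene" or "top"; returns the picture (420x560x3 uint8, red, green, blue); there is no depth.
- viewer.get_calibration(name): a dict with "vfov" (degrees; the focal length in pixels is half the picture's height over the tangent of half this angle, whatever the lens; pixels are square), "cx", "cy" (the principal point, pixels), "eye" and "attitude" of the camera in the world. Camera axes: x right, y down, z forward; pixel columns grow to the right and rows downward; lengths in m; the calibration is good to about 2 mm. A picture is of the moment at which its call begins. get_calibration takes no time and is no camera call.
A pose or a line that the arm cannot do raises manip.PlanningError and nothing moves.
- manip.hand_in(): hands the job in, once; it reports no verdict.
Readings, each from a call of its own:
- manip.current_clock(): time.
- manip.current_q(): joint angles.
- manip.current_joint_velocities(): joint speeds.
- manip.current_tau(): joint torques, N m.
- manip.current_tool_pos(): TCP position.
- manip.current_tcp_rot(): TCP orientation.
- manip.current_force(): force on the tool from outside, world axes, zero at the start.
- manip.current_wrist_torque(): the same for the moment, N m.
- manip.current_finger_gap(): finger opening in m.
Only numpy, scipy, OpenCV 4.12 (cv2) and the standard library are available. Lean on these libraries where they do the work, as an engineer would, in place of code of your own. Each camera call takes 0.05 s, during which the arm holds its last target.

TASK

Set the yellow catch bin on the bench close up to the stand of the tilt tray, its low wall towards the stand, centred under the tray's open lip, and let go of it. Then lift the tray by its blue handle until all four tubes have slid into the bin, and lower the tray gently until it lies flat again, without letting it drop. Leave the bin there with the tubes in it, and leave the rack, bottle, cup and carton alone.

Things in the scene. Friction and masses are not known exactly. Their poses are not given: they have to be found in the camera images.
- tipper: fixed grey stand of the tilt tray. Origin on the bench, below the hinge axis, midway between the hinge posts. x axis: level, the way the tubes slide out (roughly to the robot's left, +-0.2 rad); z up. Posts at y = +-71 mm, 10 mm thick, 125 mm high; the stand's front is at x = +10 mm, its back at x = -205 mm
- tray (a joint): tilt of the steel tray, rad: 0 = flat on its rest (start), grows as the handle edge is lifted, stop at 0.87. It falls back by its weight (0.5 kg, about 2.5 N to lift at the handle) unless held; light damping. The tubes begin to slide somewhere between 0.4 and 0.65 rad; 0.78 surely empties it
- tray_hinge (a point): point on the hinge axis, mid-width, 110 mm above the bench, level with the tray's inner floor. Axes turn with the tray: x along it to the lip, y along the hinge, z up out of the floor; it lifts by turning about +y. Tray 128 mm wide, from 200 mm behind the hinge to 55 mm in front; side and back walls 26 mm high, floor 4 mm thick
- tray_lip (a point): middle of the tray's open discharge edge (inner floor level), 55 mm beyond the hinge; axes as tray_hinge. It comes down to about 70 mm above the bench when the tray is fully tilted
- tray_grip (a point): grip point of the blue handle: a plate 60 mm wide (y), 10 mm thick, rising from the tray's back wall and leaning outwards 35 degrees: its length points along (-0.574, 0, 0.819). Point: mid-thickness, mid-width, 20 mm below the free end, 40 mm of plate free; 228 mm behind and 55 mm above the hinge. Axes are the tray's. Pinch the 10 mm with the tool leaning as the plate, turning with the tray
- bin_floor (a point): loose yellow open bin, 0.18 to 0.29 kg: 170 mm (x) by 150 mm (y), walls 4 mm, 50 mm high, but the +x wall 85 mm. Point: middle of the inner floor, 4 mm above the underside. In use its low -x wall faces the stand, its x axis along the stand's, its middle about 110 mm from the stand's origin (over 140 is too far). Starts 10 to 30 cm farther out, on the bench
- bin_lug (a point): black grip lug on top of the bin's high +x wall: 10 mm thick (bin's x), 50 mm wide (bin's y), standing 35 mm above the wall. Point: its gripping centre, 104 mm above the bin's underside, 16 mm below the lug's top, 83 mm from the bin's middle along +x; axes are the bin's
- tube1_mid (a point): capped empty sample tube 1 of 4: clear plastic with a white band and a red cap, 75 mm long, 15 mm diameter, 14 g. It starts lying in the tray, roughly along the tray's length. The point is its centre; x runs along the tube towards the cap
- tube2_mid (a point): capped empty sample tube 2 of 4: clear plastic with a white band and a red cap, 75 mm long, 15 mm diameter, 14 g. It starts lying in the tray, roughly along the tray's length. The point is its centre; x runs along the tube towards the cap
- tube3_mid (a point): capped empty sample tube 3 of 4: clear plastic with a white band and a red cap, 75 mm long, 15 mm diameter, 14 g. It starts lying in the tray, roughly along the tray's length. The point is its centre; x runs along the tube towards the cap
- tube4_mid (a point): capped empty sample tube 4 of 4: clear plastic with a white band and a red cap, 75 mm long, 15 mm diameter, 14 g. It starts lying in the tray, roughly along the tray's length. The point is its centre; x runs along the tube towards the cap
- washbottle_mid (a point): white plastic bottle, 64 mm diameter, 170 mm tall, standing beyond the work; bystander. The point is half-way up
- cup_mid (a point): red plastic cup, 76 mm across the rim, 75 mm tall, beyond the work; bystander. The point is half-way up
- carton_mid (a point): closed cardboard carton 90 x 130 x 60 mm, beyond the work; bystander. The point is its centre
- rack_mid (a point): white tube rack block 70 x 160 x 45 mm holding five standing red-capped tubes (to 98 mm high), near the robot at its left; bystander. The point is the centre of the block
Things that resemble listed ones, but are neither listed nor needed, are in the scene too. What is meant by the part that bears bin_floor is not grey, and is the larger of those in its own colour.

How it is judged:
On the way, in this order (a step that is already met when the one before it is completed fails the run):
1. the bin stands on the bench under the lip, let go (x of bin_lug in the frame of tipper above 0.13 m and x of bin_floor in the frame of tipper between 0.08 and 0.14 m and y of bin_floor in the frame of tipper between -0.035 and 0.035 m and height (world z) of bin_floor below 0.012 m and contact force between the fingers and bin below 0.3 N and value of joint tray below 0.1 rad), for 0.2 s.
2. with the tray tilted up, all four tubes have slid into the bin (value of joint tray above 0.3 rad and x of tube1_mid in the frame of bin_floor between -0.085 and 0.085 m and y of tube1_mid in the frame of bin_floor between -0.075 and 0.075 m and z of each of tube1_mid, tube2_mid, tube3_mid, tube4_mid in the frame of bin_floor below 0.055 m and x of tube2_mid in the frame of bin_floor between -0.085 and 0.085 m and y of tube2_mid in the frame of bin_floor between -0.075 and 0.075 m and x of tube3_mid in the frame of bin_floor between -0.085 and 0.085 m and y of tube3_mid in the frame of bin_floor between -0.075 and 0.075 m and x of tube4_mid in the frame of bin_floor between -0.085 and 0.085 m and y of tube4_mid in the frame of bin_floor between -0.075 and 0.075 m), for 0.1 s.
3. the tray is back down flat (value of joint tray below 0.03 rad), for 0.2 s.
At the end, for the whole second after the job is handed in: Tray flat (within 0.03 rad), all four tubes inside the bin, the bin on the bench under the lip: its middle 80 to 140 mm in front of the hinge axis and within 35 mm of the tray centre line, its high wall away from the stand (lug over 130 mm in front of the hinge axis) (value of joint tray below 0.03 rad and x of tube1_mid in the frame of bin_floor between -0.085 and 0.085 m and y of tube1_mid in the frame of bin_floor between -0.075 and 0.075 m and z of each of tube1_mid, tube2_mid, tube3_mid, tube4_mid in the frame of bin_floor below 0.055 m and x of tube2_mid in the frame of bin_floor between -0.085 and 0.085 m and y of tube2_mid in the frame of bin_floor between -0.075 and 0.075 m and x of tube3_mid in the frame of bin_floor between -0.085 and 0.085 m and y of tube3_mid in the frame of bin_floor between -0.075 and 0.075 m and x of tube4_mid in the frame of bin_floor between -0.085 and 0.085 m and y of tube4_mid in the frame of bin_floor between -0.075 and 0.075 m and x of bin_lug in the frame of tipper above 0.13 m and x of bin_floor in the frame of tipper between 0.08 and 0.14 m and y of bin_floor in the frame of tipper between -0.035 and 0.035 m and height (world z) of bin_floor below 0.012 m); the robot touches nothing.
It fails at once if the tray is dropped or slammed: it comes down faster than 2 rad/s (about 0.45 m/s at the handle) (velocity of joint tray below -2 rad/s).
It fails at once if the washbottle is moved more than 30 mm (distance of washbottle_mid from where it was at the start of the episode above 0.03 m).
It fails at once if the cup is moved more than 30 mm (distance of cup_mid from where it was at the start of the episode above 0.03 m).
It fails at once if the carton is moved more than 30 mm (distance of carton_mid from where it was at the start of the episode above 0.03 m).
It fails at once if the rack is moved more than 30 mm (distance of rack_mid from where it was at the start of the episode above 0.03 m).
It also fails if it takes over 69 s, if anything falls off the work surface, if the arm or the gripper's body presses on something with over 40 N, if the wrist force passes 120 N, or if a joint passes its speed limit or range.

## Working session

There is one attempt and no reset: what is moved stays moved. The work goes in short steps, each a Python script; the robot and the scene stay as the last script left them, time stands still between calls to the robot, and variables do not carry over. Pictures are saved under pics/ and viewed, and the job is handed in when it is done.

```bash
mkdir -p pics; ls
python3 - <<'E'
from bench import manip, effector, viewer
import cv2
for n in ("scene","top"):
    im=viewer.get_image(n); cv2.imwrite(f"pics/{n}0.png",im[:,:,::-1]); print(n,viewer.get_calibration(n))
print(manip.current_clock(),manip.current_tcp_rot(),manip.grip_depth)
E
```

```text
pics
scene {'vfov': 43.700285382840036, 'cx': 282.24900121177683, 'cy': 211.0549481130378, 'eye': array([ 0.92543726, -0.64945636,  0.87378767]), 'attitude': array([ 0.8843718 ,  0.24292479, -0.10236936, -0.38522016])}
top {'vfov': 57.50314805205474, 'cx': 282.1088259195703, 'cy': 208.95206302204937, 'eye': array([0.37854084, 0.06080513, 0.98573239]), 'attitude': array([ 0.7082955 , -0.70219451,  0.04532684, -0.0564432 ])}
0.1 [ 8.21075645e-01  5.70818749e-01 -7.20310149e-04  4.71984059e-04] 0.0188
```

View pics/scene0.png

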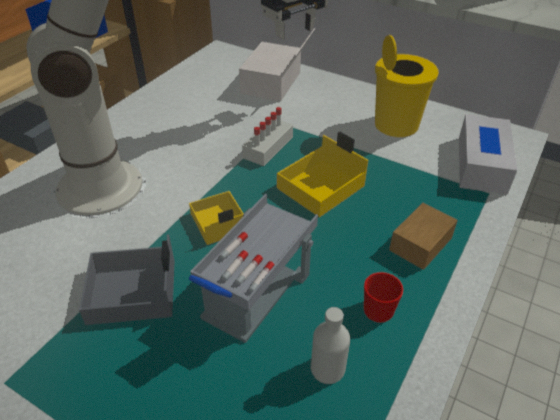

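View pics/top0.png

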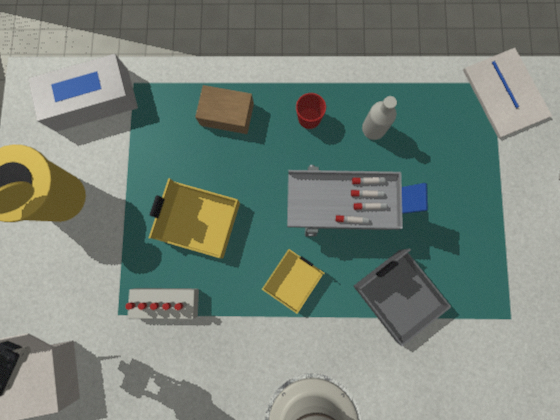

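```bash
cat > h.py <<'E'
import numpy as np, cv2
from scipy.spatial.transform import Rotation as R
from bench import manip, effector, viewer
def cam(n):
    c=viewer.get_calibration(n); f=210/np.tan(np.radians(c['vfov'])/2)
    return f,c['cx'],c['cy'],np.array(c['eye']),R.from_quat(c['attitude']).as_matrix()
def ray(n,px):
    f,cx,cy,e,A=cam(n); d=A@np.array([(px[0]-cx)/f,(px[1]-cy)/f,1]); return e,d/np.linalg.norm(d)
def plane(n,px,z):
    e,d=ray(n,px); return e+d*(z-e[2])/d[2]
def tri(p1,p2,n1='top',n2='scene'):
    e1,d1=ray(n1,p1); e2,d2=ray(n2,p2)
    M=np.stack([d1,-d2],1); s=np.linalg.lstsq(M,e2-e1,rcond=None)[0]
    a=e1+d1*s[0]; b=e2+d2*s[1]; return (a+b)/2,np.linalg.norm(a-b)
def proj(n,P):
    f,cx,cy,e,A=cam(n); v=A.T@(np.array(P)-e); return np.array([cx+f*v[0]/v[2],cy+f*v[1]/v[2]])
def crop(n,x0,y0,x1,y1,k,out,im=None):
    if im is None: im=viewer.get_image(n)[:,:,::-1]
    cv2.imwrite(out,cv2.resize(im[y0:y1,x0:x1],None,fx=k,fy=k,interpolation=cv2.INTER_CUBIC))
E
python3 - <<'E'
from h import *
t=cv2.imread('pics/top0.png');s=cv2.imread('pics/scene0.png')
crop('top',140,155,440,275,2.6,'pics/c1.png',t)
crop('scene',180,125,380,345,2.7,'pics/c2.png',s)
# lug: dark blobs
for n,im,box in (('top',t,(148,190,168,222)),('scene',s,(330,128,362,158))):
    x0,y0,x1,y1=box; g=im[y0:y1,x0:x1].max(2); m=(g<45); ys,xs=np.nonzero(m); print(n,m.sum(),xs.mean()+x0,ys.mean()+y0, cv2.minAreaRect(np.stack([xs+x0,ys+y0],1).astype(np.float32)))
E
```

```text
top 152 157.05921052631578 206.8421052631579 ((157.23973083496094, 206.52740478515625), (7.841756820678711, 20.248119354248047), 20.556045532226562)
scene 175 345.2628571428571 142.45142857142858 ((344.7793884277344, 141.8676300048828), (19.722335815429688, 11.3189058303833), 30.963754653930664)
```

View pics/c1.png

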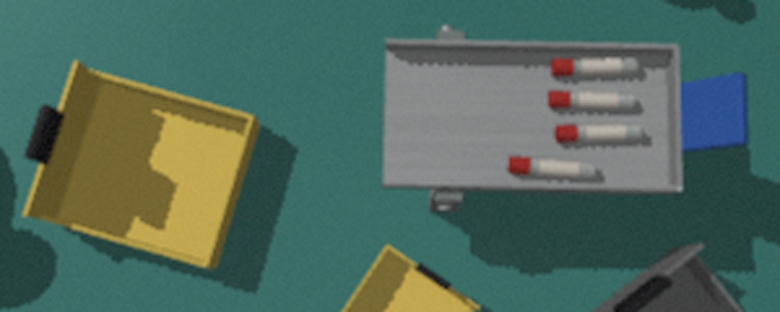

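View pics/c2.png

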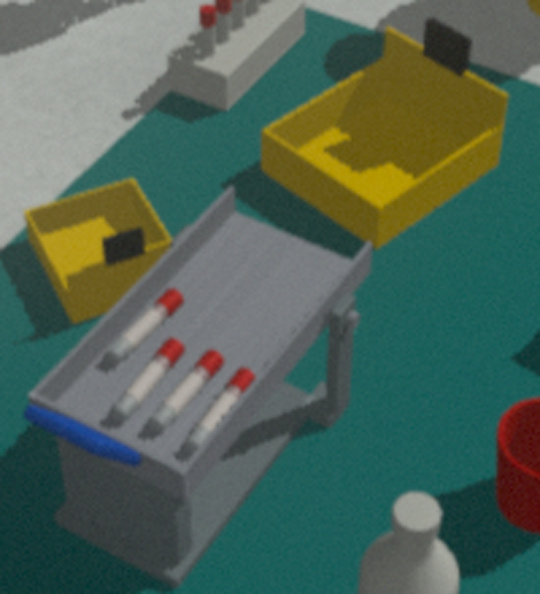

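Run:
```python
from h import *
np.set_printoptions(precision=4,suppress=True)
P=lambda x,y:(140+x/2.6-.3,155+y/2.6-.3)
S=lambda x,y:(180+x/2.7-.3,125+y/2.7-.3)
lA,lB=[plane('top',P(*p),.05) for p in((257,117),(212,269))]
hA,hB=[plane('top',P(*p),.085) for p in((75,61),(24,216))]
for a,b in((lA,lB),(hA,hB)): print('bin',a,b,np.linalg.norm(a-b))
print('len',np.linalg.norm((lA+lB-hA-hB)[:2]/2))
x=(hA+hB-lA-lB)[:2]; y=(hB-hA)[:2]+(lB-lA)[:2]
print('xdir',np.degrees(np.arctan2(x[1],x[0])),'ydir-90',np.degrees(np.arctan2(y[1],y[0]))-90, 'ctr',(lA+lB+hA+hB)/4)
print('scene low', [plane('scene',S(*p),.05) for p in((264,132),(379,206))],[plane('scene',S(*p),.0) for p in((377,247),)])
L,e=tri((157.06,206.84),(345.26,142.45)); print('lug',L,e)
f=[plane('top',P(*p),.136) for p in((386,39),(384,187),(680,45),(682,191))]
print('tray',f); a=(f[0]+f[1])/2;b=(f[2]+f[3])/2
print(np.linalg.norm(a-b),np.linalg.norm(f[0]-f[1]),np.linalg.norm(f[2]-f[3]),'dir',np.degrees(np.arctan2(*(a-b)[1::-1])))
print('scene tray',[plane('scene',S(*p),.136) for p in((235,188),(372,243),(30,398),(186,463))])
print('posts',[plane('top',P(*p),.125) for p in((450,32),(446,199))])
print('handle',[plane('top',P(*p),.182) for p in((746,72),(746,144))])
```

```text
bin [0.5366 0.1846 0.05  ] [0.3922 0.223  0.05  ] 0.14941833376411284
bin [0.5823 0.3509 0.085 ] [0.4379 0.39   0.085 ] 0.14957398186229132
len 0.17273613137639
xdir 74.67147491660981 ydir-90 74.99270020556395 ctr [0.4873 0.2871 0.0675]
scene low [array([0.4009, 0.2251, 0.05  ]), array([0.5396, 0.1889, 0.05  ])] [array([0.5401, 0.19  , 0.    ])]
lug [0.5117 0.3723 0.095 ] 0.002776060020754024
tray [array([0.5922, 0.0619, 0.136 ]), array([0.4621, 0.0626, 0.136 ]), array([ 0.5883, -0.1942,  0.136 ]), array([ 0.4607, -0.1914,  0.136 ])]
0.25508873243165087 0.13010693067984236 0.12762310223441367 dir 89.420303263492
scene tray [array([0.4722, 0.0616, 0.136 ]), array([0.5948, 0.0613, 0.136 ]), array([ 0.4669, -0.1938,  0.136 ]), array([ 0.588 , -0.1857,  0.136 ])]
posts [array([0.6016, 0.0052, 0.125 ]), array([0.4532, 0.0089, 0.125 ])]
handle [array([ 0.5546, -0.2334,  0.182 ]), array([ 0.495 , -0.2308,  0.182 ])]
```

```bash
cat >> h.py <<'E'
O=np.array([.528,.007,0]); TH=np.radians(89.0)
RT=R.from_euler('z',TH)
BC=np.array([.489,.288,0]); BA=np.radians(74.9)
def down(a): # jaw x at angle a
    x=np.array([np.cos(a),np.sin(a),0]); z=np.array([0,0,-1.]); return R.from_matrix(np.stack([x,np.cross(z,x),z],1))
def handle(th,back=0.,ext=.004,flip=1):
    # TCP pose for grasping handle at tilt th; ext: further out along plate; back: retreat
    Rt=RT*R.from_euler('y',th)
    p=np.array([-.574,0,.819]); p/=np.linalg.norm(p); z=-p; x=np.array([p[2],0,-p[0]])*flip
    M=R.from_matrix(np.stack([x,np.cross(z,x),z],1))
    g=np.array([-.228,0,.055])+p*(ext+back-manip.grip_depth)
    return O+[0,0,.110]+Rt.apply(g),(Rt*M).as_quat()
E
python3 - <<'E'
from h import *
np.set_printoptions(precision=3,suppress=True)
print('small bin', [plane('top',p,.03) for p in((289,249),(324,270))],[plane('top',p,.06) for p in((300,257),(313,266))])
u=lambda a:np.array([np.cos(a),np.sin(a),0])
l=BC+.083*u(BA); lt=O+(.110+.083)*u(TH); print(l,lt)
for p,a in((l,BA),(lt,TH)):
  for z in(.09,.12,.25):
    print(z,manip.solve_ik(p+[0,0,z],down(a).as_quat()))
for fl in(1,-1):
  for b,th in((.1,0),(0,0),(0,.2),(0,.4),(0,.6),(0,.8)):
    print(fl,b,th,*handle(th,b,flip=fl),manip.solve_ik(*handle(th,b,flip=fl)))
E
```

```text
small bin [array([0.417, 0.058, 0.03 ]), array([ 0.366, -0.028,  0.03 ])] [array([0.397, 0.032, 0.06 ]), array([0.376, 0.001, 0.06 ])]
[0.511 0.368 0.   ] [0.531 0.2   0.   ]
0.09 [-0.417  0.61  -0.341  1.709  0.254  0.866  0.441]
0.12 [-0.409  0.572 -0.351  1.693  0.237  0.918  0.454]
0.25 [-0.382  0.437 -0.387  1.582  0.175  1.157  0.501]
0.09 [-0.137  0.519 -0.344  1.869  0.237  0.794  0.947]
0.12 [-0.137  0.474 -0.342  1.853  0.205  0.849  0.973]
0.25 [-0.141  0.317 -0.328  1.739  0.113  1.103  1.048]
1 0.1 0 [ 0.523 -0.27   0.235] [ 0.68   0.668  0.215 -0.211] [ 0.706  0.618  0.001  1.454 -0.461  1.498  2.396]
1 0 0 [ 0.524 -0.212  0.153] [ 0.68   0.668  0.215 -0.211] [ 0.779  0.658 -0.198  1.604 -0.398  1.272  2.347]
1 0 0.2 [ 0.524 -0.2    0.196] [ 0.698  0.686  0.146 -0.143] [ 0.087  0.555  0.627  1.7   -0.656  1.329  2.511]
1 0 0.4 [ 0.525 -0.178  0.235] [ 0.709  0.697  0.075 -0.074] [ 0.038  0.372  0.469  1.752 -0.383  1.182  2.209]
1 0 0.6 [ 0.525 -0.15   0.269] [ 0.713  0.701  0.004 -0.004] [ 0.025  0.247  0.252  1.782 -0.08   1.124  1.857]
1 0 0.8 [ 0.526 -0.115  0.297] [ 0.71   0.698 -0.067  0.066] [ 0.047  0.193 -0.011  1.789  0.208  1.164  1.507]
-1 0.1 0 [ 0.523 -0.27   0.235] [-0.668  0.68   0.211  0.215] [ 0.396  0.661  0.479  1.467 -0.679  1.6   -0.568]
-1 0 0 [ 0.524 -0.212  0.153] [-0.668  0.68   0.211  0.215] [ 0.388  0.675  0.362  1.62  -0.686  1.395 -0.559]
-1 0 0.2 [ 0.524 -0.2    0.196] [-0.686  0.698  0.143  0.146] [ 0.236  0.513  0.413  1.694 -0.559  1.279 -0.715]
-1 0 0.4 [ 0.525 -0.178  0.235] [-0.697  0.709  0.074  0.075] [ 0.072  0.366  0.425  1.75  -0.366  1.177 -0.947]
-1 0 0.6 [ 0.525 -0.15   0.269] [-0.701  0.713  0.004  0.004] [-0.076  0.253  0.373  1.785 -0.113  1.126 -1.253]
-1 0 0.8 [ 0.526 -0.115  0.297] [-0.698  0.71  -0.066 -0.067] [-0.28   0.198  0.367  1.8    0.129  1.149 -1.56 ]
```

Things that could be taken for the bin, in the top view:
- Large yellow open bin at (195,218). It measures 150 x 172 mm and its lug is at (157,207).
- Small yellow bin at (294,281).
- Grey bin at (402,297).
- Tall yellow pedal bin at (30,185).

I choose the bin at (195,218). Its size matches the description, and crop c1 confirms the black lug on its high left wall. The tray lip is at about x=288 px, and the handle is at (414,197).

Run:
```python
from h import *
u=lambda a:np.array([np.cos(a),np.sin(a),0])
l=BC+.083*u(BA); q=down(BA).as_quat()
manip.move_pose(l+[0,0,.2],q)
manip.servo_line(l+[0,0,.092],vel=.12)
effector.close(f_grip=35)
print('gap',manip.current_finger_gap(),manip.current_force(),manip.current_clock())
manip.servo_line(l+[0,0,.112],vel=.06)
manip.sleep(.2)
print('gap',manip.current_finger_gap(),manip.current_force(),manip.current_clock())
im=viewer.get_image('scene')[:,:,::-1]; crop('scene',180,60,460,270,2.7,'pics/g1.png',im)
```

```text
gap 0.00975701542563052 [ 0.73273632  0.98837027 -0.14544191] 3.775
gap 0.01017731391509005 [-0.03218563  0.11950646 -2.19284232] 4.4583
```

View pics/g1.png

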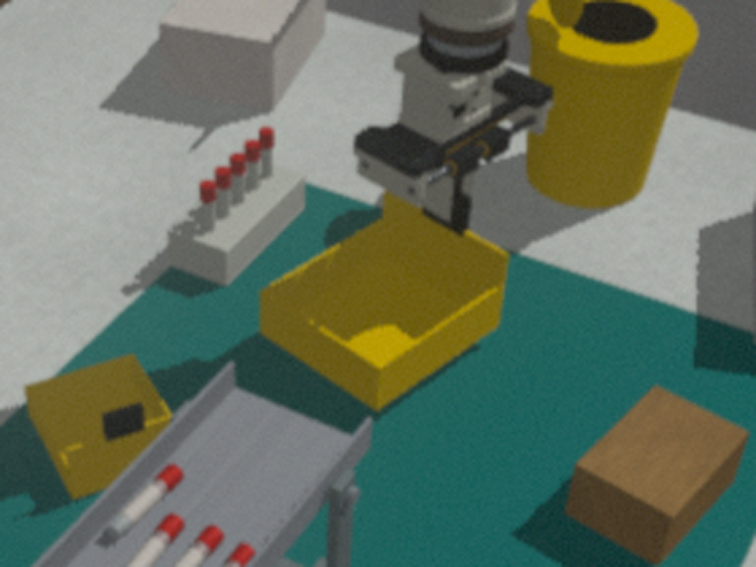

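The lug is held at a 10 mm gap with a 2.2 N load, and the bin hangs level in the crop with the lug at (455,205). Next I carry it to the stand.

Run:
```python
from h import *
u=lambda a:np.array([np.cos(a),np.sin(a),0])
lt=O+(.110+.083)*u(TH); q=down(TH).as_quat()
manip.servo_line(lt+[0,0,.115],ori=q,vel=.1)
manip.servo_line(lt+[0,0,.0925],vel=.05)
print(manip.current_force())
im=viewer.get_image('top')[:,:,::-1]; crop('top',180,130,460,310,2.7,'pics/p1.png',im)
im=viewer.get_image('scene')[:,:,::-1]; crop('scene',180,60,460,270,2.7,'pics/p2.png',im)
print(manip.current_clock())
```

```text
[-0.73084758 -0.52467711 -1.51524491]
7.05
```

View pics/p1.png

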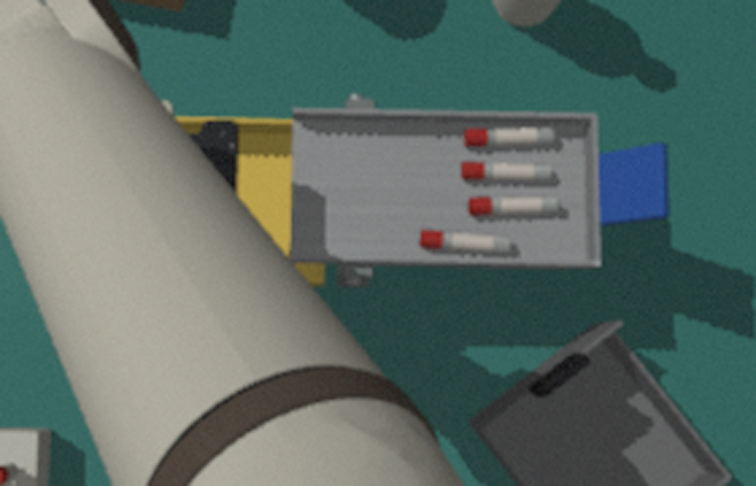

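View pics/p2.png

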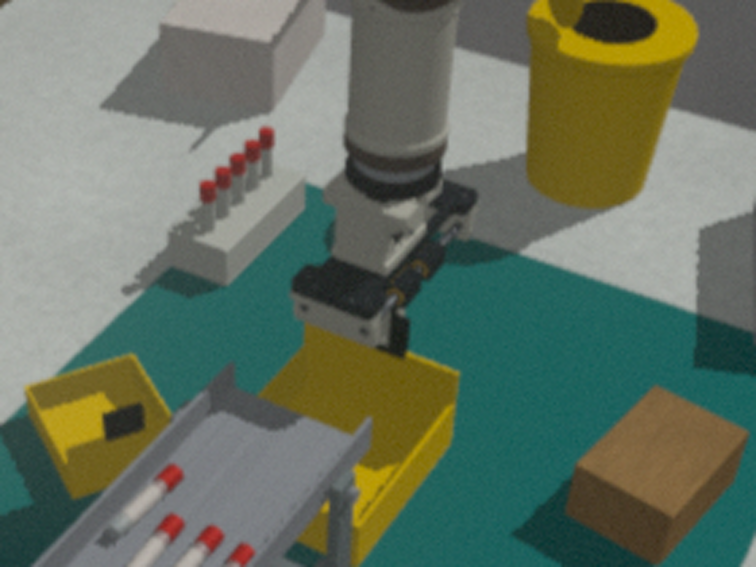

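The bin is seated under the lip, with its rim visible left of x=292 in the top crop and the high wall away from the stand. I'll release it and check.

Run:
```python
from h import *
np.set_printoptions(precision=4,suppress=True)
p=manip.current_tool_pos()
manip.servo_line([p[0],p[1],.0917],vel=.05); print(manip.current_force())
effector.open_jaws()
manip.servo_line([p[0],p[1],.28],vel=.2)
hp,hq=handle(0,.12,flip=-1)
manip.move_pose(hp+[0,0,.08],hq)
print(manip.current_clock())
im=viewer.get_image('top')[:,:,::-1]; cv2.imwrite('pics/t2.png',im); crop('top',180,130,460,310,2.7,'pics/p3.png',im)
im=viewer.get_image('scene')[:,:,::-1];cv2.imwrite('pics/s2.png',im)
```

```text
[-0.4039 -0.0705  1.5132]
11.5333
```

View pics/p3.png

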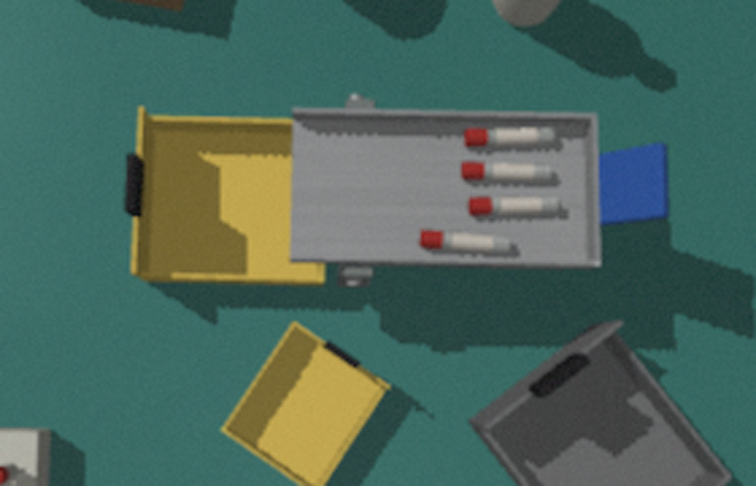

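View pics/s2.png

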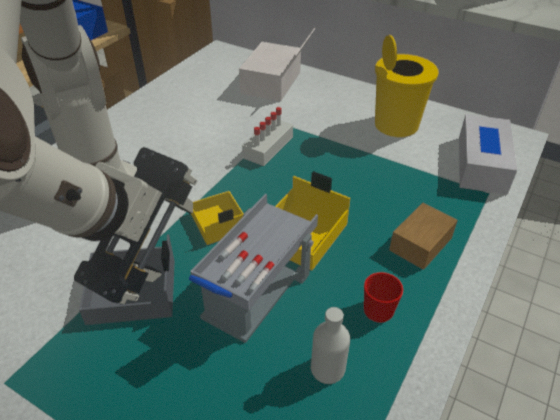

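Run:
```python
from h import *
np.set_printoptions(precision=4,suppress=True)
P=lambda x,y:(180+x/2.7-.3,130+y/2.7-.3)
a,b=[plane('top',P(*p),.085) for p in((142,108),(133,275))]
c=plane('top',P(325,282),.05); m=(a+b)/2
d=(b-a)[:2]; ang=np.arctan2(d[1],d[0])-np.pi/2
print(a,b,c,np.linalg.norm(a-b),np.degrees(ang))
ctr=m[:2]-.085*np.array([np.cos(ang),np.sin(ang)]); print('bin in tipper',RT.inv().apply(np.r_[ctr,0]-O), manip.current_tool_pos())
```

```text
[0.6042 0.1971 0.085 ] [0.4542 0.2007 0.085 ] [0.4523 0.0317 0.05  ] 0.14998297087512774 88.61508217554632
bin in tipper [0.1069 0.0027 0.    ] [ 0.5238 -0.2796  0.3311]
```

The bin sits at x=107 mm, y=3 mm in the stand frame, which is well within limits. Now the handle.

Run:
```python
from h import *
np.set_printoptions(precision=4,suppress=True)
hp,hq=handle(0,.1,flip=-1)
manip.move_pose(hp,hq)
manip.servo_line(handle(0,0,flip=-1)[0],vel=.08)
print(manip.current_force())
effector.close(f_grip=20)
print('gap',manip.current_finger_gap(),manip.current_force(),manip.current_clock())
im=viewer.get_image('scene')[:,:,::-1]; crop('scene',140,130,380,350,2.7,'pics/h1.png',im)
crop('top',180,130,460,310,2.7,'pics/h2.png')
```

```text
[ 0.6384 -0.3029 -0.3942]
gap 0.009799998262015545 [-1.4357  3.1301  5.1333] 14.7417
```

View pics/h1.png

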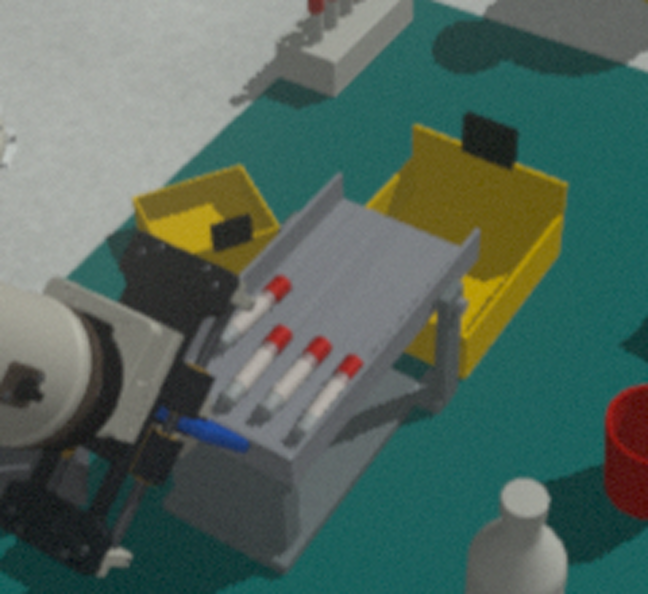

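Handle pinched at a 9.8 mm gap, with the blue plate at about (205,430) in the crop. Now I lift it along the arc.

Run:
```python
from h import *
np.set_printoptions(precision=3,suppress=True)
for th in np.arange(.08,.61,.08):
    p,q=handle(th,0,flip=-1)
    manip.servo_line(p,ori=q,vel=.08)
    F=manip.current_force(); print(round(th,2),F,round(manip.current_finger_gap(),4),manip.current_clock())
    if np.linalg.norm(F)>45: print('high');break
crop('scene',140,130,380,350,2.7,'pics/l1.png')
```

```text
0.08 [ 0.621  3.158 -1.636] 0.0098 15.2167
0.16 [ 0.425  4.408 -2.176] 0.0099 15.5917
0.24 [-0.473  5.213 -2.425] 0.0099 15.9667
0.32 [-0.548  4.715 -4.754] 0.0099 16.3417
0.4 [-0.288  4.064 -4.223] 0.0098 16.7167
0.48 [-0.346  5.835 -4.501] 0.0098 17.0917
0.56 [-0.722  5.238 -5.593] 0.0098 17.4667
```

View pics/l1.png

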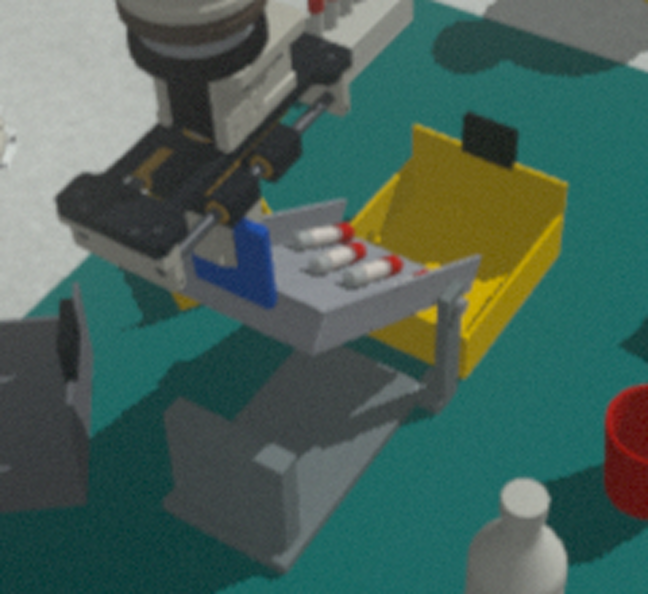

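The tray is up at about 0.56 rad and the tubes at (320,235) to (420,275) are starting to slide. I'll continue slowly to 0.8.

Run:
```python
from h import *
np.set_printoptions(precision=3,suppress=True)
for th in (.62,.68,.74,.8):
    p,q=handle(th,0,flip=-1)
    manip.servo_line(p,ori=q,vel=.05)
    F=manip.current_force(); print(th,F,round(manip.current_finger_gap(),4),manip.current_clock())
manip.sleep(1.0)
a=viewer.get_image('scene')[:,:,::-1];crop('',140,130,380,350,2.7,'pics/l2.png',a)
crop('top',180,130,460,310,2.7,'pics/l3.png')
```

```text
0.62 [-1.869  4.272 -5.216] 0.0101 17.9333
0.68 [-2.362  4.273 -5.282] 0.01 18.35
0.74 [-2.598  3.963 -4.861] 0.0098 18.7667
0.8 [-4.023  3.886 -5.03 ] 0.0104 19.1833
```

View pics/l2.png

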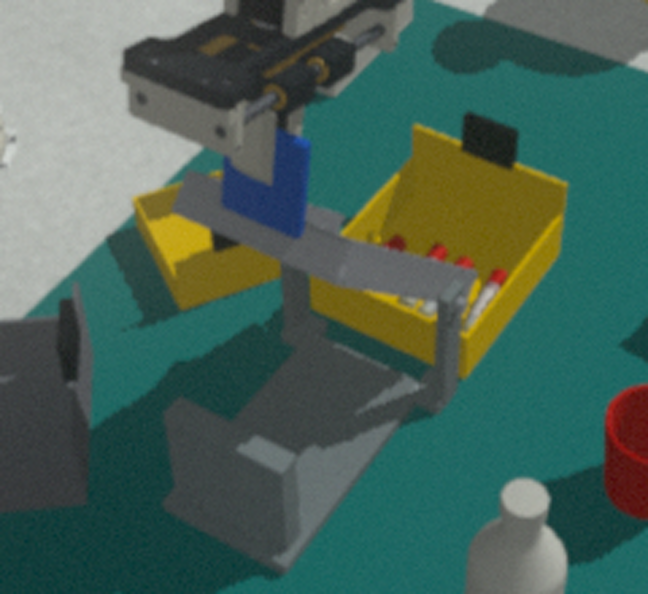

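View pics/l3.png

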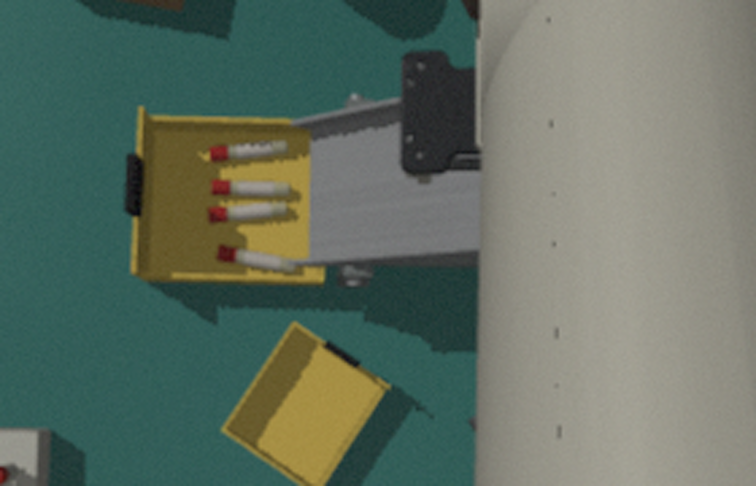

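All four red caps are inside the bin: (219,153), (220,187), (217,214) and (227,254) in the top crop. The tray is empty, so I'll lower it gently.

Run:
```python
from h import *
np.set_printoptions(precision=3,suppress=True)
for th in (.7,.6,.5,.4,.3,.22,.15,.1,.06,.03,.01,0):
    p,q=handle(th,0,flip=-1)
    manip.servo_line(p,ori=q,vel=.07 if th>.1 else .03)
    F=manip.current_force(); print(th,F,round(manip.current_finger_gap(),4),manip.current_clock())
    if th<.1 and F[2]>15: break
manip.sleep(.3); print(manip.current_force())
crop('scene',140,130,380,350,2.7,'pics/d1.png')
```

```text
0.7 [-2.758  5.275 -5.573] 0.0096 20.75
0.6 [-1.811  5.045 -5.38 ] 0.0102 21.2167
0.5 [-1.249  6.127 -5.664] 0.0101 21.6833
0.4 [ 0.848  6.752 -5.195] 0.0102 22.15
0.3 [-0.943  6.828 -4.693] 0.0103 22.6167
0.22 [-0.207  6.783 -2.855] 0.0099 23.025
0.15 [-0.385  8.036 -3.401] 0.0098 23.4
0.1 [ 0.332  7.435 -2.969] 0.0101 23.925
0.06 [ 0.128  7.752 -2.016] 0.0099 24.375
0.03 [-0.043  7.856 -2.68 ] 0.0097 24.75
0.01 [ 0.611  8.546 -3.116] 0.0098 25.05
0 [-1.908  9.943  4.769] 0.0099 25.3
[-1.755  9.525  4.748]
```

View pics/d1.png

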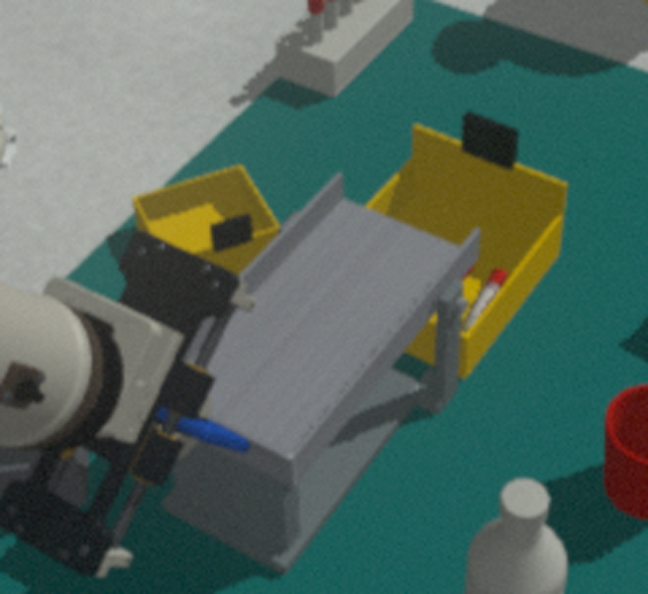

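The tray is back on its rest: the force changed sign from −3 to +4.8 N and the picture matches the one before lifting. I'll release it and back off.

Run:
```python
from h import *
np.set_printoptions(precision=4,suppress=True)
effector.open_jaws()
p,q=handle(0,.12,flip=-1); manip.servo_line(p,vel=.08)
manip.servo_line(p+[0,-.03,.1],vel=.2)
manip.sleep(.3)
t=viewer.get_image('top')[:,:,::-1]; crop('',180,130,460,310,2.7,'pics/e1.png',t)
s=viewer.get_image('scene')[:,:,::-1]; cv2.imwrite('pics/e2.png',s)
# diff of tray region vs before lift
t0=cv2.imread('pics/t2.png'); d=np.abs(t.astype(int)-t0).max(2)
for n,b in (('lipedge',(284,165,300,232)),('handle',(404,178,432,215)),('bin',(225,165,290,238))):
    print(n,np.mean(d[b[1]:b[3],b[0]:b[2]]>40))
print(manip.current_force(),manip.current_clock())
```

```text
lipedge 0.09701492537313433
handle 0.0
bin 0.1643835616438356
[-0.7762  0.9578 -0.2893] 29.7167
```

View pics/e1.png

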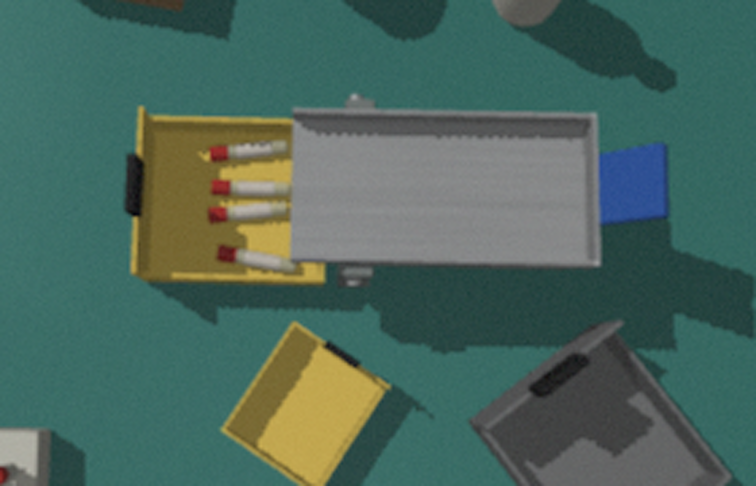

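View pics/e2.png

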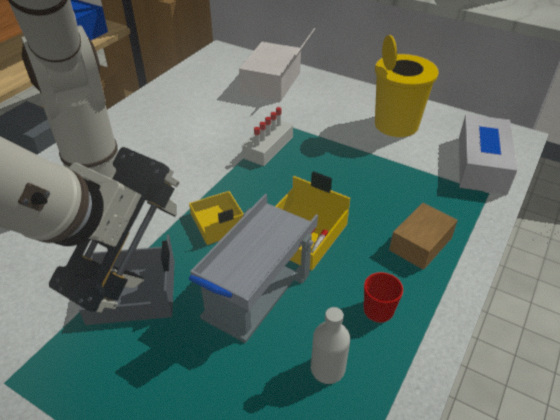

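The tray is empty and flat, with the handle pixels identical to before the lift. The four tubes are in the bin, the bin hasn't moved, and the robot is clear of everything.

```bash
python3 -c "
from bench import manip
manip.hand_in(); print(manip.current_clock())"
```

```text
the job is handed in; nothing more can be done
the job is handed in; nothing more can be done
```

The job is done and handed in at about 30 s on the robot's clock; no verdict is reported.

- **Bin:** I carried the large yellow bin by its lug to the stand and let go. A check from the top view put its middle at x = 107 mm, y = 3 mm in the stand frame, with its high wall away from the stand.
- **Tray:** I lifted it by the handle to about 0.8 rad until all four tubes had slid into the bin. I then lowered it in small steps onto its rest and released it.
- **Last checks:** The final pictures show the tray empty and lying as it did before the lift, with no changed pixels at the handle. The four tubes are in the bin, and the rack, bottle, cup and carton appear unmoved. The hand is clear, with only about 1 N of residual force reading.
- **Disagreements:**
  - About 10% of pixels at the lip edge differed from before the lift. I put this down to the tube ends now lying in that crop.
  - The two cameras differed by about 3 to 5 mm in the early bin and tray measurements, and the two-view lug height came out about 9 mm below the given value. I used the given heights for the grasp.

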